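# Feed the steel slugs and hold the sprung gate at half travel

## Task

Tip the hinged tray by its bar so that all four steel slugs slide into the chute behind the shut gate, and bring the tray back down flat. Then pull the sprung gate by its upright tab to half of its travel, where its window lines up with the chute, so that the slugs run through into the catch pan, and finish while still holding the gate there: do not let go. Do not knock over or shift the other things on the bench.

Things in the scene. Friction and masses are not known exactly. Their poses are not given: they have to be found in the camera images.
- feeder: Fixed specimen feeder, base plate 140 x 430 x 12 mm. Origin: table level, its middle. +y: from chute to tray (slugs run to -y); gate moves along x; z up. In its frame, mm: hinge y 90; chute down at 32 deg to y -55, 54 wide inside, side walls to x +-33, tops z 118 at the foot, 195 near the hinge; gate y -60; pan y -75 to -210, rim z 57; gate rail x -200 to 170, top z 30. Place and yaw vary.
- tray (a joint): Tilt of the tray, rad: 0 = flat on its posts, grows as the bar end is lifted, stop at 1.15. Falls back by its weight (lifting takes about 2 N at the bar). Slugs slide off beyond about 0.4 (slippery steel, friction about 0.2). Steel trough 50 wide, 108 long, 34 deep mm, open at the hinge end.
- tray_hinge (a point): Point on the tray's hinge axis (the feeder's x axis direction), middle of the tray, 165 mm above the table. The tray extends to the feeder's +y from it.
- tray_handle (a point): Middle of the round lifting bar of the tray, 10 mm thick, 70 mm long along the feeder's x. Tray flat: 183 mm above the table, 155 mm from the hinge in +y and 18 mm above it, 47 mm beyond the tray's end wall. Moves on a 156 mm circle about tray_hinge. Take it from above, fingers closing along the feeder's y; it may turn in the fingers.
- gate (a joint): Travel of the sprung aluminium gate plate, m: 0 = shut, 0.108 = far stop (shut again); half = 0.054, where its 54 mm window stands in front of the chute. Grows as the tab is pulled along the feeder's -x. The spring pulls it shut: about 4 N at 0, rising 120 N/m to 10.5 N at half, 17 N at the stop. Shuts by itself when let go.
- tab_grip (a point): Point to grip the gate's upright black tab (12 mm along the feeder's x, 24 mm along y, 56 mm tall, from 66 to 122 mm above the table), on the tab's axis, 102 mm above the table. Gate shut: at x -78, y -60 mm in the feeder frame, 39 mm clear of the chute's wall. Moves with the gate. Take it from above, fingers closing along the feeder's x.
- chute_foot (a point): Middle of the lower edge of the chute floor, just behind the gate, 50 mm above the table.
- catch_pan (a point): Centre of the catch pan's floor, 12 mm above the table; inside of the pan 128 mm along the feeder's x, 127 mm along y; walls 45 mm above this floor on three sides, 26 mm under the chute.
- slug0: One of four loose steel slugs, cylinder 20 mm diameter, 18 mm tall, about 44 g; origin: centre of one end face (underside at the start). At the start it stands in the tray, floor 169 mm above the table.
- slug1: One of four loose steel slugs, cylinder 20 mm diameter, 18 mm tall, about 44 g; origin: centre of one end face (underside at the start). At the start it stands in the tray, floor 169 mm above the table.
- slug2: One of four loose steel slugs, cylinder 20 mm diameter, 18 mm tall, about 44 g; origin: centre of one end face (underside at the start). At the start it stands in the tray, floor 169 mm above the table.
- slug3: One of four loose steel slugs, cylinder 20 mm diameter, 18 mm tall, about 44 g; origin: centre of one end face (underside at the start). At the start it stands in the tray, floor 169 mm above the table.
- bottle: Bystander: amber glass bottle, 48 mm diameter, 120 mm tall, standing on the table on the robot's side of the feeder. Origin: centre of its underside.
- dish: Bystander: glass bowl, 90 mm diameter, 22 mm tall, on the robot's side of the feeder beside the gate rail. Origin: centre of its underside.
- mount: Bystander: black plastic specimen mount, 30 mm diameter, 20 mm tall, on the table on the feeder's +x side. Origin: centre of its underside.
- objective: Bystander: aluminium microscope objective, 32 mm diameter, 52 mm tall, standing on the table on the robot's side of the catch pan. Origin: centre of its underside.
- screwdriver: Bystander: screwdriver, 160 mm long, lying on the table on the robot's left, nearer to the robot than the tray. Origin: its middle, on the table.

How it is judged:
By the outcome, as a careful person would: the job done as asked, in the order asked, and still so for the second after the job is handed in, while the arm keeps its last pose, push and grip.
It also fails if it takes over 51 s, if anything falls off the work surface, if the arm or the gripper's body presses on something with over 40 N, if the wrist force passes 120 N, or if a joint passes its speed limit or range.

## Robot

A 6-joint arm with a two-finger parallel gripper is mounted at the origin on the work surface. World frame = base frame: x ahead of the robot, y to its left, z up, the work surface at z = 0. Lengths are in m, angles in rad, forces in N, time in s.
With the tool pointing down it reaches from about 0.275 to 0.975 m from the base axis. Payload 8.4 kg.
Tool frame: the origin (TCP) lies at the very end of the fingers, on their centre line; the grasp point (between the pads) lies behind it (arm.grip_point_offset is the z of the grasp point in the tool frame, in m); z points along the fingers, y is the line along which they close (so a half turn about z gives the same grasp; the last joint's range is limited). The gripper opens to 92 mm and grips with 3 to 60 N. Pads are 20 mm wide; open, the fingers measure 128 mm over their backs; the gripper's body (75 mm by 189 mm) begins 69 mm behind the grasp point.
Start: joints at [-1.152, 0.353, 1.633, -0, 1.155, -0.002], TCP at [0.255, -0.57, 0.215] pointing down, gripper open.
Joint ranges: [-2.63, 2.63], [-0.92, 2.1], [0.06, 2.66], [-1.3, 4.44], [0, 2.69], [-3.02, 3.02]. Speed limits (rad/s): [2.22, 2.22, 2.79, 3.14, 3.14, 3.14].

## Interface

Orientations are given as a unit quaternion [w, x, y, z].
In Python, from plant import arm, cam gives the robot as it stands (arm), with the cameras (cam).
- The arm moves only by the tool send_path, called after "Emit:" in YAML: its name, and indented under it one key for each argument. Schema: {"type":"object","properties":{"deltas":{"type":"array","items":{"type":"object","properties":{"xyz":{"type":"array","items":{"type":"number"},"minItems":3,"maxItems":3},"r":{"type":"array","items":{"type":"number"},"minItems":3,"maxItems":3}},"additionalProperties":false},"minItems":1,"maxItems":5},"jaw":{"type":"number"},"only":{"type":"string"},"quiet":{"type":"boolean"},"lines":{"type":"string"}},"required":["deltas"],"additionalProperties":false}. deltas is a list of rows, 1 to 5 of them, each an object with the fields xyz (a list: dx, dy, dz in shares of the most that a row can go, 1 being 62.5 mm), r (a list: a rotation vector rx, ry, rz in rad); a field left out counts as zero; each row shifts and turns the commanded pose from where the row before left it, along the tool's axes as they then stand; what a row does not reach is not made up. A row lasts 1/8 s, in which the tool goes at most 0.0625 m and 0.188 rad, less where a joint would pass 70% of its speed; a pose out of reach is approached as far as the arm can. jaw is the opening from 0.0 (shut) to 1.0 (fully open), set as the call begins (left out keeps the last). The fingers move at their own pace and stop on an object; the grip force is fixed at half the most. Time passes only in rows, so rows that do not move let the fingers close. The tool returns the time, the measured TCP pose, the force, the opening and the grip force at its end. only (a regular expression) keeps the lines of the reply that match it, lines (a string "A,B") keeps lines A to B, and quiet returns only ok. Input that does not fit is refused with a message, and nothing moves.
- arm.sense(): the state, without advancing time (a new reading comes with each control period).
- cam.read_camera(name): name is "side" or "top"; returns the picture (420x560x3 uint8, red, green, blue); there is no depth.
- cam.camera_model(name): a dict with "fx", "fy", "cx", "cy" (pixels), "dist" ([k1, k2, p1, p2, k3] as OpenCV has them; the pictures are not rectified), "rvec" (rotation vector, rad) and "tvec" (3), from world to camera coordinates, as OpenCV has them. Camera axes: x right, y down, z forward; pixel columns grow to the right and rows downward; lengths in m; the calibration is good to about 2 mm. A picture is of the moment at which its call begins. camera_model takes no time and is no camera call.
- arm.finish_job(): hands the job in; it is judged then, once.
The state is a dict: "time_s": time; "q": joint angles; "qd": joint speeds; "effort": joint torques, N m; "tcp_pos": TCP position; "orientation": TCP orientation; "wrist_force": force on the tool from outside, world axes, zero at the start; "torque": the same for the moment, N m; "opening": opening from 0.0 (shut) to 1.0 (fully open); "finger_force": force on a finger pad.
Only numpy, scipy, OpenCV 4.12 (cv2) and the standard library are available. Lean on these libraries where they do the work, as an engineer would, in place of code of your own. Each camera call takes 0.05 s, during which the arm holds its last target. There are 200 camera calls.

## Working session

There is one attempt and no reset: what is moved stays moved. The work goes in short steps, Python scripts to look and compute and a tool call to move; the robot and the scene stay as the last step left them, time stands still between calls to the robot, and variables do not carry over. Pictures are saved under pics/ and viewed, at most 10 in all, crops included, and the job is handed in when it is done.

```bash
ls; mkdir -p pics
```

Run:
```python
from plant import arm, cam
import cv2
for n in("side","top"):
    cv2.imwrite(f"pics/{n}0.png",cam.read_camera(n)[:,:,::-1]); print(cam.camera_model(n))
print(arm.sense(),arm.grip_point_offset)
```

```text
pics
plant.py
{'fx': 496.13102053873115, 'fy': 496.13102053873115, 'cx': 279.1032989350727, 'cy': 212.55596478614962, 'dist': array([0.01058074, 0.        , 0.        , 0.        , 0.        ]), 'rvec': array([ 0.31234705, -2.77499378,  1.21023124]), 'tvec': array([0.50580755, 0.17534466, 0.9287273 ])}
{'fx': 526.9991937655697, 'fy': 526.9991937655697, 'cx': 283.8519399171938, 'cy': 204.80932906065243, 'dist': array([0.03438468, 0.        , 0.        , 0.        , 0.        ]), 'rvec': array([ 2.12699877, -2.13828558,  0.11955298]), 'tvec': array([0.03001121, 0.50355888, 1.0194784 ])}
{'time_s': 0.1, 'q': array([-1.15242291e+00,  3.53564611e-01,  1.63406105e+00, -2.43047246e-05,
        1.15518633e+00, -2.37000944e-03]), 'qd': array([ 0.00086062, -0.00059554, -0.0024658 ,  0.00034128,  0.00044395,
       -0.00016663]), 'effort': array([ 2.11095066e-04, -5.94904017e+01, -3.34929585e+01,  6.99883327e-02,
        1.84047333e-02, -2.17878238e-05]), 'tcp_pos': array([ 0.2551043 , -0.57008178,  0.21394713]), 'orientation': array([-5.94234227e-04,  9.77952153e-01,  2.08828196e-01, -1.36775352e-04]), 'wrist_force': array([-0.48856436, -0.52043666,  0.5032184 ]), 'torque': array([ 0.06861906,  0.00468874, -0.0629315 ]), 'finger_force': 0.0, 'opening': 1.0010590247624616} -0.0187
```

View pics/side0.png

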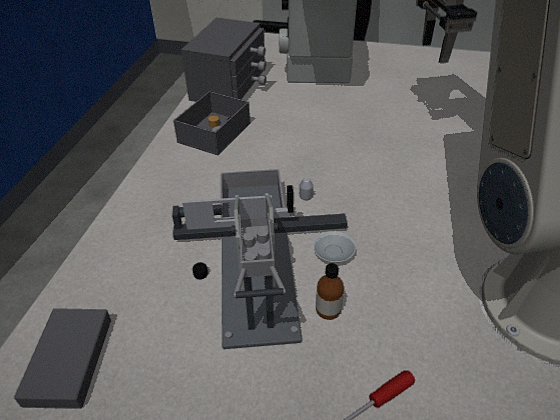

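View pics/top0.png

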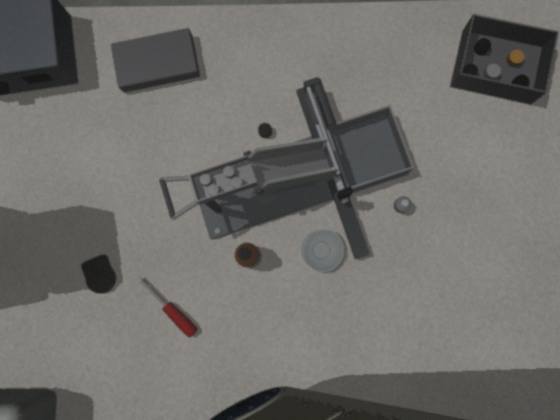

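The side view shows the tray bar near (260,294) and the black tab near (290,198). The top view shows the bar from (163,180) to (173,217) and the tab near (344,193). I'll enlarge both.

Run:
```python
import cv2
a=cv2.imread("pics/side0.png")[160:350,165:355]; b=cv2.imread("pics/top0.png")[70:270,150:420]
a=cv2.resize(a,None,fx=3.1,fy=3.1,interpolation=cv2.INTER_CUBIC); b=cv2.resize(b,None,fx=2.9,fy=2.9,interpolation=cv2.INTER_CUBIC)
cv2.imwrite("pics/sc.png",cv2.convertScaleAbs(a,alpha=1.5)); cv2.imwrite("pics/tc.png",cv2.convertScaleAbs(b,alpha=1.6))
```

```text
(no output)
```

View pics/sc.png

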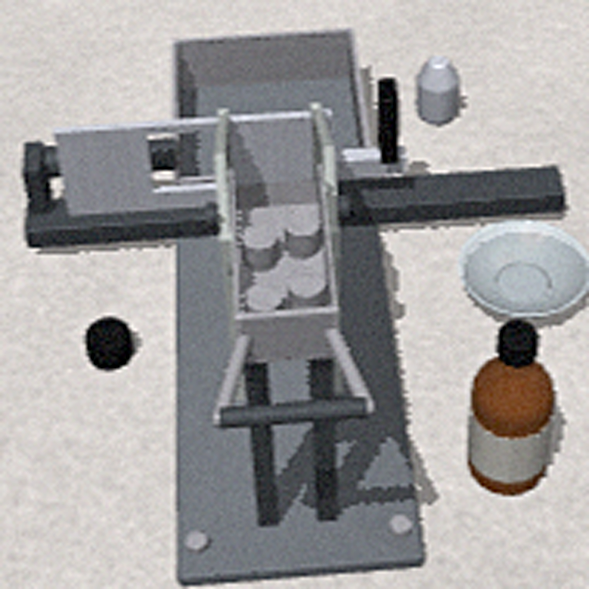

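View pics/tc.png

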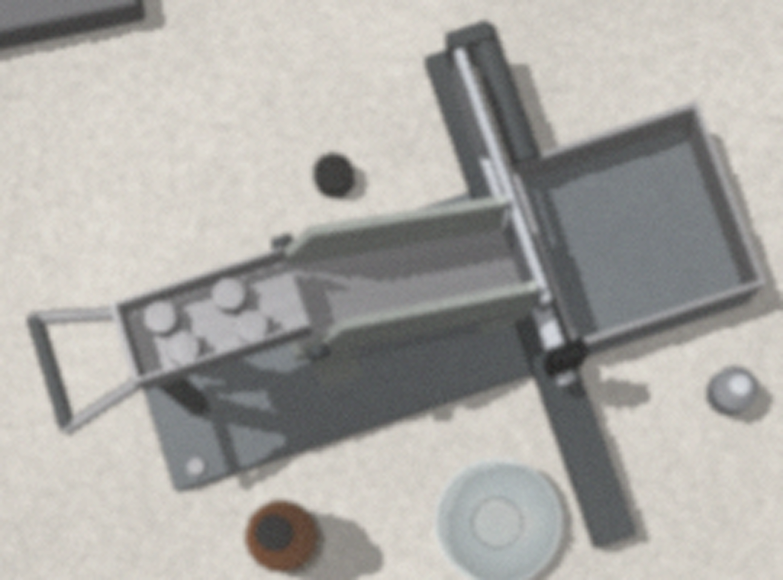

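The crops show the bar ends in side (222,415)/(370,407) and top (36,320)/(66,425), and the tab top in side (388,83) and top (568,352). Next I triangulate these and fit the feeder pose.

Create h.py:
```python
import numpy as np,cv2
from plant import arm, cam
from scipy.optimize import least_squares
from scipy.spatial.transform import Rotation as R
M={n:cam.camera_model(n) for n in("side","top")}
def proj(n,P):
    m=M[n];K=np.array([[m['fx'],0,m['cx']],[0,m['fy'],m['cy']],[0,0,1]])
    return cv2.projectPoints(np.array(P,float).reshape(-1,3),m['rvec'],m['tvec'],K,m['dist'])[0].reshape(-1,2)
def tri(s,t):
    f=lambda X:np.r_[(proj("side",X)-s)[0],(proj("top",X)-t)[0]]
    r=least_squares(f,[.5,0,.1]);return r.x,np.abs(r.fun).max()
S=lambda u,v:np.array([165+u/3.1-.5,160+v/3.1-.5])
T=lambda u,v:np.array([150+u/2.9-.5,70+v/2.9-.5])
```

Run:
```python
from h import *
np.set_printoptions(precision=4,suppress=True)
for n,s,t in [("bar-",S(370,407),T(66,425)),("bar+",S(222,415),T(36,320)),("tabtop",S(388,83),T(568,352)),("pan+",S(175,42),T(697,107)),("pan-",S(353,32),T(760,286)),("bolt",S(400,523),T(195,466)),
 ("bottle cap",S(518,325),T(275,532)),("dish",S(527,262),T(500,522))]: print(n,*tri(s,t))
obs=[("side",S(370,407),(-35,245,183)),("side",S(222,415),(35,245,183)),("top",T(66,425),(-35,245,183)),("top",T(36,320),(35,245,183)),
("side",S(388,83),(-78,-60,122)),("top",T(568,352),(-78,-60,122)),("side",S(175,42),(68,-210,57)),("side",S(353,32),(-68,-210,57)),("top",T(697,107),(68,-210,57)),("top",T(760,286),(-68,-210,57)),
("side",S(180,580),(70,215,12)),("side",S(423,560),(-70,215,12)),("top",T(182,488),(-70,215,12))]
def W(p,P):
    c,s=np.cos(p[2]),np.sin(p[2]);x,y,z=np.array(P)/1e3
    return [p[0]+c*x-s*y,p[1]+s*x+c*y,z]
r=least_squares(lambda p:np.concatenate([proj(n,W(p,P))[0]-o for n,o,P in obs]),[.55,0,.1],loss='soft_l1')
p=r.x;print("feeder",p);print(r.fun.reshape(-1,2))
for n,P in dict(hinge=(0,90,165),bar=(0,245,183),tab=(-78,-60,102),foot=(0,-55,50)).items():print(n,np.array(W(p,P)))
```

```text
bar- [0.4622 0.2151 0.1843] 1.183419694824721
bar+ [0.5279 0.2351 0.1843] 0.04598265907173982
tabtop [ 0.5162 -0.0881  0.1269] 0.34770823870911727
pan+ [ 0.6995 -0.1866  0.0535] 0.117704456970813
pan- [ 0.5723 -0.225   0.0551] 0.1282636059419815
bolt [0.455  0.1645 0.0178] 0.15005148173617044
bottle cap [0.4038 0.0966 0.125 ] 0.26880593482809445
dish [ 0.4142 -0.0481  0.0244] 0.2739786576742631
feeder [ 0.5712 -0.007   0.3159]
[[-0.6599  0.336 ]
 [-0.5825  1.3603]
 [ 0.3242  1.5387]
 [-0.724  -0.049 ]
 [ 0.6034  1.9466]
 [-0.1537  0.4088]
 [-0.8249 -0.9516]
 [ 0.622  -1.2926]
 [-0.3197 -1.4314]
 [ 1.6241 -0.0539]
 [-1.0088 -2.907 ]
 [ 0.7378 -2.9833]
 [-0.5999  1.2798]]
hinge [0.5432 0.0785 0.165 ]
bar [0.495  0.2259 0.183 ]
tab [ 0.5157 -0.0883  0.102 ]
foot [ 0.5882 -0.0593  0.05  ]
```

The manual's scale: shifts go in shares of 62.5 mm. Converting my numbers, -0.045 m is -0.72, -0.04 m is -0.64.

Emit:
send_path:
  deltas:
    - {"xyz": [0, 0, -0.64], "r": [0, 0, 0.1]}
    - {"xyz": [0, 0, -0.64]}
    - {"xyz": [0.512, -0.72, 0]}
    - {"xyz": [0.512, -0.72, 0]}
    - {"xyz": [0.512, -0.72, 0]}
  jaw: 0.4

```text
time_s: 0.72
tcp_pos: [0.3039, -0.4104, 0.2943]
orientation: [-0.0, 0.987, 0.159, -0.0]
wrist_force: [0.2, 0.2, -0.8]
opening: 0.477
finger_force: 0.0
```

Emit:
send_path:
  deltas:
    - {"xyz": [0.512, -0.72, 0]}
    - {"xyz": [0.512, -0.72, 0]}
    - {"xyz": [0.512, -0.72, 0]}
    - {"xyz": [0.512, -0.72, 0]}
    - {"xyz": [0.512, -0.72, 0]}

```text
time_s: 1.35
tcp_pos: [0.3848, -0.1464, 0.2945]
orientation: [0.0, 0.987, 0.16, 0.0]
wrist_force: [0.6, -0.1, -0.1]
opening: 0.4
finger_force: 0.0
```

To row units: -0.045 m is -0.72, 0.032 m is 0.512.

Emit:
send_path:
  deltas:
    - {"xyz": [0.512, -0.72, 0]}
    - {"xyz": [0.512, -0.72, 0]}
    - {"xyz": [0.512, -0.72, 0]}
    - {"xyz": [0.512, -0.72, 0]}
    - {"xyz": [0.512, -0.72, 0]}

```text
time_s: 1.98
tcp_pos: [0.4657, 0.1177, 0.2945]
orientation: [0.0, 0.987, 0.16, -0.0]
wrist_force: [0.9, -0.5, 0.7]
opening: 0.403
finger_force: 0.0
```

Emit:
send_path:
  deltas:
    - {"xyz": [0.48, -0.72, 0]}
    - {}
    - {}

```text
time_s: 2.35
tcp_pos: [0.4794, 0.1676, 0.2941]
orientation: [0.0, 0.987, 0.16, -0.001]
wrist_force: [-1.3, 0.3, 0.4]
opening: 0.399
finger_force: 0.0
```

To row units: -0.05 m is -0.8, 0.035 m is 0.56.

Emit:
send_path:
  deltas:
    - {"xyz": [0.528, -0.8, 0]}
    - {"xyz": [0, 0, 0.56]}
    - {}

```text
time_s: 2.72
tcp_pos: [0.4937, 0.224, 0.2575]
orientation: [0.001, 0.987, 0.159, -0.002]
wrist_force: [0.8, -0.2, -0.0]
opening: 0.398
finger_force: 0.0
```

Run:
```python
from plant import arm, cam
import cv2
import numpy as np
a=cam.read_camera("side")[200:350,165:355][:,:,::-1];b=cam.read_camera("top")[100:250,120:310][:,:,::-1]
cv2.imwrite("pics/p1.png",cv2.resize(cv2.convertScaleAbs(np.hstack([a,b]),alpha=1.5),None,fx=2.1,fy=2.1,interpolation=2))
```

```text
(no output)
```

View pics/p1.png

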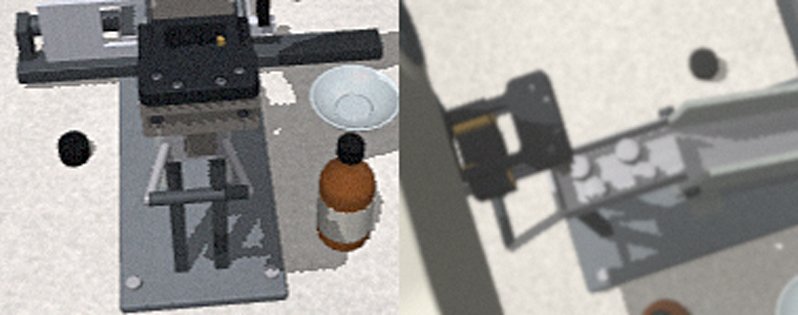

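The side view shows the gripper at (200,100) centred across the bar at (197,195). The top view shows the fingers straddling the bar line, so I descend and close.

To row units: 0.031 m is 0.496, 0.03 m is 0.48.

Emit:
send_path:
  deltas:
    - {"xyz": [0, -0.016, 0.496]}
    - {"xyz": [0, 0, 0.496]}
    - {"xyz": [0, 0, 0.48]}
    - {}

```text
time_s: 3.32
tcp_pos: [0.4945, 0.2256, 0.1673]
orientation: [0.0, 0.987, 0.159, -0.001]
wrist_force: [0.4, -0.2, 1.0]
opening: 0.402
finger_force: 0.0
```

Emit:
send_path:
  deltas:
    - {}
    - {}
    - {}
    - {}
  jaw: 0.0

```text
time_s: 3.82
tcp_pos: [0.4967, 0.2248, 0.169]
orientation: [0.002, 0.987, 0.16, 0.001]
wrist_force: [4.1, -13.0, 5.7]
opening: 0.098
finger_force: 30.0
```

Emit:
send_path:
  deltas:
    - {"xyz": [0, 0.04, -0.2448]}
    - {"xyz": [0, 0.0656, -0.2416]}
    - {"xyz": [0, 0.0896, -0.232]}
    - {"xyz": [0, 0.112, -0.224]}
    - {}

```text
time_s: 4.45
tcp_pos: [0.5022, 0.2072, 0.2276]
orientation: [0.001, 0.987, 0.16, 0.001]
wrist_force: [4.0, -4.4, -5.0]
opening: 0.093
finger_force: 30.0
```

Emit:
send_path:
  deltas:
    - {"xyz": [0, 0.064, -0.1056]}
    - {"xyz": [0, 0.0704, -0.104]}
    - {"xyz": [0, 0.0752, -0.0992]}
    - {"xyz": [0, 0.0784, -0.0976]}
    - {}

```text
time_s: 5.08
tcp_pos: [0.5073, 0.1916, 0.2526]
orientation: [-0.0, 0.987, 0.16, 0.001]
wrist_force: [3.9, 0.6, -3.4]
opening: 0.096
finger_force: 30.0
```

To row units: 0.006 m is 0.096, -0.0056 m is -0.0896.

Emit:
send_path:
  deltas:
    - {"xyz": [0, 0.0864, -0.0896]}
    - {"xyz": [0, 0.0864, -0.0896]}
    - {"xyz": [0, 0.096, -0.08]}
    - {"xyz": [0, 0.096, -0.08]}
    - {}

```text
time_s: 5.7
tcp_pos: [0.5141, 0.1707, 0.2742]
orientation: [-0.001, 0.987, 0.16, 0.0]
wrist_force: [-0.1, 6.2, 4.8]
opening: 0.097
finger_force: 30.0
```

Emit:
send_path:
  deltas:
    - {"xyz": [0, 0.1024, -0.072]}
    - {"xyz": [0, 0.1024, -0.072]}
    - {}
    - {}
    - {}

```text
time_s: 6.32
tcp_pos: [0.518, 0.1589, 0.2828]
orientation: [-0.001, 0.987, 0.16, 0.0]
wrist_force: [-0.5, 5.5, 6.2]
opening: 0.094
finger_force: 30.0
```

Run:
```python
from plant import arm, cam
import cv2
import numpy as np
a=cam.read_camera("side")[160:310,165:355][:,:,::-1];b=cam.read_camera("top")[100:250,200:390][:,:,::-1]
cv2.imwrite("pics/p2.png",cv2.resize(cv2.convertScaleAbs(np.hstack([a,b]),alpha=1.5),None,fx=2.1,fy=2.1,interpolation=2))
```

```text
(no output)
```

View pics/p2.png

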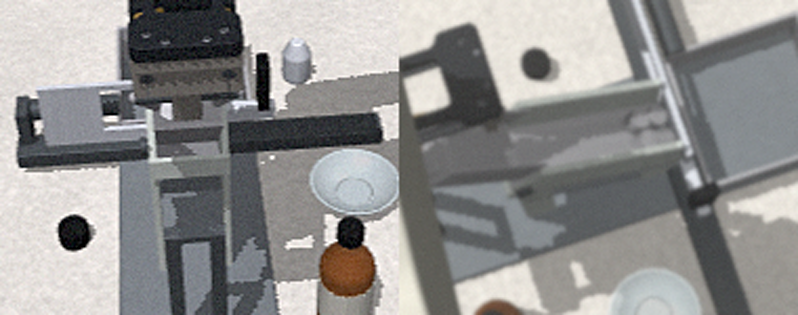

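The top view shows the slugs gathered at the gate, at (650,120) in the crop, and the tray looks empty. I lower the tray along the same arc.

To row units: 0.0131 m is 0.2096, -0.0128 m is -0.2048.

Emit:
send_path:
  deltas:
    - {"xyz": [0, -0.2048, 0.144]}
    - {"xyz": [0, -0.192, 0.16]}
    - {"xyz": [0, -0.1728, 0.1792]}
    - {"xyz": [0, -0.1536, 0.1968]}
    - {"xyz": [0, -0.1344, 0.2096]}

```text
time_s: 7.05
tcp_pos: [0.5012, 0.2086, 0.2253]
orientation: [0.001, 0.987, 0.16, 0.0]
wrist_force: [8.2, -3.9, -4.1]
opening: 0.097
finger_force: 30.0
```

Emit:
send_path:
  deltas:
    - {"xyz": [0, -0.112, 0.224]}
    - {"xyz": [0, -0.0896, 0.232]}
    - {"xyz": [0, -0.0656, 0.2416]}
    - {"xyz": [0, -0.024, 0.144]}
    - {"xyz": [0, -0.016, 0.1008]}

```text
time_s: 7.68
tcp_pos: [0.4968, 0.2249, 0.1688]
orientation: [0.002, 0.987, 0.16, 0.001]
wrist_force: [3.4, -18.0, 30.8]
opening: 0.094
finger_force: 30.0
```

Emit:
send_path:
  deltas:
    - {}
    - {}

```text
time_s: 7.92
tcp_pos: [0.4968, 0.2249, 0.1684]
orientation: [0.002, 0.987, 0.16, 0.001]
wrist_force: [7.0, -13.6, 12.3]
opening: 0.095
finger_force: 30.0
```

Emit:
send_path:
  deltas:
    - {}
    - {}
    - {}
  jaw: 0.4

```text
time_s: 8.3
tcp_pos: [0.4943, 0.2269, 0.1669]
orientation: [0.0, 0.987, 0.16, -0.001]
wrist_force: [-0.3, 0.5, -0.3]
opening: 0.386
finger_force: 0.0
```

Emit:
send_path:
  deltas:
    - {"xyz": [0, 0, -0.48]}
    - {"xyz": [0, 0, -0.64]}
    - {"xyz": [0, 0, -0.64]}
    - {"xyz": [0, 0, -0.48]}
    - {}

```text
time_s: 8.93
tcp_pos: [0.4959, 0.2275, 0.3095]
orientation: [-0.001, 0.987, 0.16, 0.002]
wrist_force: [-0.3, 0.8, -0.1]
opening: 0.397
finger_force: 0.0
```

Run:
```python
from plant import arm, cam
print(arm.sense()['q'])
```

```text
[4.27177370e-01 1.46770412e-01 1.69165614e+00 2.13714973e-04
 1.29953902e+00 1.67685509e+00]
```

To row units: 0.051 m is 0.816, -0.0134 m is -0.2144.

Emit:
send_path:
  deltas:
    - {"xyz": [-0.2144, 0.816, 0]}
    - {"xyz": [-0.2144, 0.816, 0]}
    - {"xyz": [-0.2144, 0.816, 0]}
    - {"xyz": [-0.2144, 0.816, 0]}
    - {"xyz": [-0.2144, 0.816, 0]}
  jaw: 0.35

```text
time_s: 9.55
tcp_pos: [0.511, -0.0377, 0.3058]
orientation: [-0.0, 0.987, 0.16, -0.001]
wrist_force: [0.0, 1.2, 0.2]
opening: 0.347
finger_force: 0.0
```

Emit:
send_path:
  deltas:
    - {"xyz": [-0.2144, 0.816, 0]}
    - {"r": [0, 0, -0.174]}
    - {"r": [0, 0, -0.174]}
    - {"r": [0, 0, -0.174]}
    - {"r": [0, 0, -0.174]}

```text
time_s: 10.18
tcp_pos: [0.5145, -0.0887, 0.3056]
orientation: [-0.001, 0.872, 0.489, -0.001]
wrist_force: [-0.2, -0.3, 0.1]
opening: 0.353
finger_force: 0.0
```

Emit:
send_path:
  deltas:
    - {"r": [0, 0, -0.174]}
    - {"r": [0, 0, -0.174]}
    - {"r": [0, 0, -0.174]}
    - {"r": [0, 0, -0.174]}
    - {"r": [0, 0, -0.174]}

```text
time_s: 10.8
tcp_pos: [0.5145, -0.0886, 0.3056]
orientation: [-0.001, 0.585, 0.811, -0.001]
wrist_force: [-0.1, 0.7, -0.4]
opening: 0.347
finger_force: 0.0
```

Emit:
send_path:
  deltas:
    - {"xyz": [0, 0, 0.8]}
    - {"xyz": [0, 0, 0.8]}
    - {}

```text
time_s: 11.18
tcp_pos: [0.5118, -0.0882, 0.2032]
orientation: [-0.004, 0.587, 0.81, -0.002]
wrist_force: [0.1, -0.0, 0.2]
opening: 0.349
finger_force: 0.0
```

Run:
```python
from plant import arm, cam
import cv2
import numpy as np
a=cam.read_camera("side")[140:320,165:355][:,:,::-1];b=cam.read_camera("top")[80:260,160:430][:,:,::-1]
cv2.imwrite("pics/p3.png",cv2.resize(cv2.convertScaleAbs(np.hstack([a,b]),alpha=1.5),None,fx=1.7,fy=1.7,interpolation=2))
```

```text
(no output)
```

View pics/p3.png

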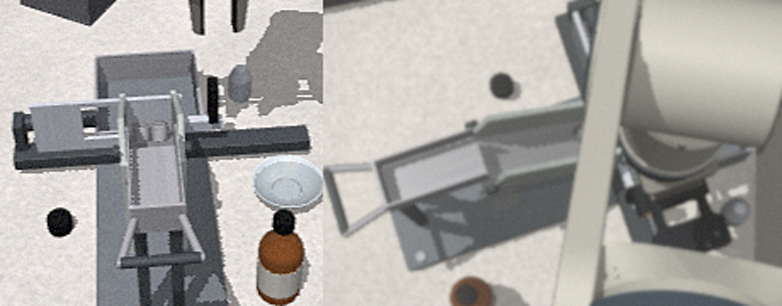

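The tray is flat and empty, and the slugs sit behind the gate near (157,130). The fingers, at (198–240, 0–35) in the side crop, are above the tab at (212,80). I descend to the tab.

To row units: 0.002 m is 0.032, 0.03 m is 0.48.

Emit:
send_path:
  deltas:
    - {"xyz": [0, 0.032, 0.48]}
    - {"xyz": [0, 0, 0.48]}
    - {}

```text
time_s: 11.65
tcp_pos: [0.5171, -0.0882, 0.1478]
orientation: [-0.0, 0.587, 0.81, -0.0]
wrist_force: [-0.6, 0.3, -0.3]
opening: 0.35
finger_force: 0.0
```

Emit:
send_path:
  deltas:
    - {"xyz": [0, -0.016, 0.48]}
    - {"xyz": [0, 0, 0.512]}
    - {}

```text
time_s: 12.02
tcp_pos: [0.5163, -0.0886, 0.0861]
orientation: [-0.0, 0.587, 0.81, -0.0]
wrist_force: [-0.2, -0.4, 0.7]
opening: 0.352
finger_force: 0.0
```

Emit:
send_path:
  deltas:
    - {}
    - {}
    - {}
    - {}
  jaw: 0.0

```text
time_s: 12.52
tcp_pos: [0.5168, -0.089, 0.0872]
orientation: [0.001, 0.587, 0.81, 0.0]
wrist_force: [-3.0, -0.9, 7.8]
opening: 0.127
finger_force: 30.0
```

Emit:
send_path:
  deltas:
    - {"xyz": [0, -0.224, 0]}
    - {"xyz": [0, -0.224, 0]}
    - {"xyz": [0, -0.224, 0]}
    - {"xyz": [0, -0.192, 0]}
    - {}

```text
time_s: 13.15
tcp_pos: [0.4672, -0.1053, 0.0872]
orientation: [0.002, 0.587, 0.809, 0.002]
wrist_force: [8.0, 6.5, -1.2]
opening: 0.125
finger_force: 30.0
```

Emit:
send_path:
  deltas:
    - {}
    - {}

```text
time_s: 13.4
tcp_pos: [0.4678, -0.1051, 0.0872]
orientation: [0.002, 0.587, 0.809, 0.002]
wrist_force: [8.3, 7.1, -1.1]
opening: 0.13
finger_force: 30.0
```

To row units: -0.0025 m is -0.04.

Emit:
send_path:
  deltas:
    - {"xyz": [0, -0.04, 0]}
    - {}
    - {}
    - {}
    - {}

```text
time_s: 14.02
tcp_pos: [0.4656, -0.1058, 0.0872]
orientation: [0.002, 0.587, 0.809, 0.002]
wrist_force: [8.2, 7.1, -1.0]
opening: 0.127
finger_force: 30.0
```

Emit:
send_path:
  deltas:
    - {}
    - {}
    - {}
    - {}
    - {}

```text
time_s: 14.65
tcp_pos: [0.4656, -0.1058, 0.0872]
orientation: [0.002, 0.587, 0.809, 0.002]
wrist_force: [8.2, 6.0, -1.0]
opening: 0.128
finger_force: 30.0
```

Run:
```python
from plant import arm, cam
import cv2
import numpy as np
a=cam.read_camera("side")[140:290,165:345][:,:,::-1];b=cam.read_camera("top")[80:230,270:430][:,:,::-1]
cv2.imwrite("pics/p4.png",cv2.resize(cv2.convertScaleAbs(np.hstack([a,b]),alpha=1.6),None,fx=2.3,fy=2.3,interpolation=2))
```

```text
(no output)
```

View pics/p4.png

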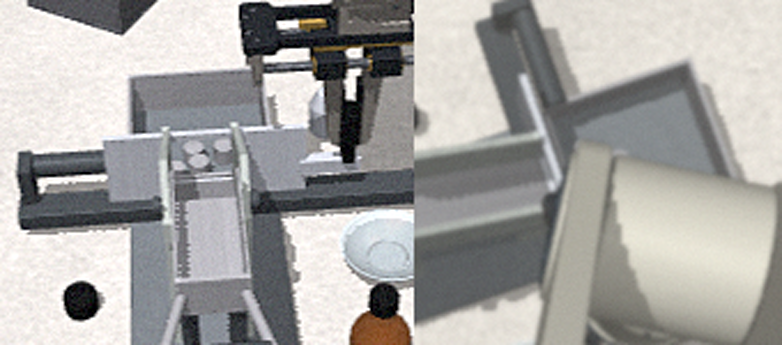

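In the side crop the slugs are seen through the window at (200,155), and in the top view the chute looks empty. I check this by projecting where they lie.

Run:
```python
from h import *
p=[.5712,-.007,.3159];c,s=np.cos(p[2]),np.sin(p[2])
for P in [(0,-55,50),(0,-55,70),(0,-45,70),(0,-20,90),(0,-60,118),(0,-80,12),(0,-90,20),(0,-110,20),(0,-142,12),(0,-200,20)]:
    x,y,z=np.array(P)/1e3;q=[p[0]+c*x-s*y,p[1]+s*x+c*y,z]
    u=proj("side",q)[0];t=proj("top",q)[0];print(P,(u-[165,140])*2.3,((t-[270,80])*2.3+[414,0]))
a=cam.read_camera("side")[185:230,225:285][:,:,::-1];b=cam.read_camera("top")[125:185,290:350][:,:,::-1]
cv2.imwrite("pics/p5.png",np.vstack([np.pad(cv2.resize(cv2.convertScaleAbs(a,alpha=1.8),None,fx=6,fy=6,interpolation=2),((0,90),(0,0),(0,0)))]) if 0 else np.hstack([cv2.resize(cv2.convertScaleAbs(a,alpha=1.8),(400,300),interpolation=2),cv2.resize(cv2.convertScaleAbs(b,alpha=1.8),(300,300),interpolation=2)]))
```

```text
(0, -55, 50) [202.70465039 180.5420618 ] [544.86719597 187.62071971]
(0, -55, 70) [201.73584167 164.37461836] [546.0290313  182.36373425]
(0, -45, 70) [202.28903761 171.95141521] [534.88702222 186.05144642]
(0, -20, 90) [202.71387584 174.71777879] [507.46978146 190.059267  ]
(0, -60, 118) [199.02723941 120.0408847 ] [554.84863818 166.95029218]
(0, -80, 12) [203.13088485 191.54486828] [569.15805743 188.34684554]
(0, -90, 20) [202.23853858 178.19621932] [580.40821081 182.82620605]
(0, -110, 20) [201.20761565 163.98336647] [601.66472334 175.78597235]
(0, -142, 12) [199.98082482 148.07524797] [634.57419875 166.67822255]
(0, -200, 20) [196.88665946 104.44253394] [697.33829971 144.08140552]
```

View pics/p5.png

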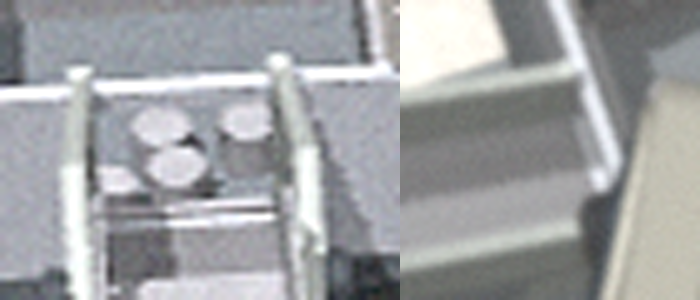

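All four slugs lie in the pan beyond the window's lower edge, at crop positions (160,125), (175,165), (247,120) and (118,180). The chute is empty, and the gate is held at 53.9 mm of travel.

```bash
python3 -c "
from plant import arm, cam
print(arm.finish_job())"
```

```text
the job is handed in; nothing more can be done
None
```

I tipped the tray and set it back flat, pulled the gate to about 53.9 mm (half travel is 54 mm) and handed the job in still holding it there, with all four slugs in the catch pan on camera; no verdict came back.

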